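# Take a bent bracket from its form, centre-punch it and tray it

### The arm

A 7-joint arm with a two-finger parallel gripper is mounted at the origin on the work surface. World frame = base frame: x ahead of the robot, y to its left, z up, the work surface at z = 0. Lengths are in m, angles in rad, forces in N, time in s.
With the tool pointing down it reaches from about 0.4 to 0.9 m from the base axis. Payload 5.5 kg.
Tool frame: the origin (TCP) lies on the mounting face of the last link; the fingertips stand 173 mm ahead of it and the grasp point (between the pads) lies 155 mm ahead of it; z points along the fingers, y is the line along which they close (so a half turn about z gives the same grasp; the last joint's range is limited). The gripper opens to 85 mm and grips with 20 to 120 N. Pads are 22 mm wide; open, the fingers measure 114 mm over their backs; the gripper's body (76 mm by 85 mm) begins 54 mm behind the grasp point. The pads swing forward as they close: fully open they stand 13 mm farther back than shut.
Start: joints at [-1.026, 0.501, -0.427, 1.55, 0.221, 1.138, -0.21], TCP at [0.181, 0.624, 0.405] pointing down, gripper open.
Joint ranges: [-2.88, 2.88], [-0.31, 2.03], [-1.54, 1.56], [0.2, 2.42], [-1.41, 4.55], [0.19, 2.02], [-2.57, 2.57]. Speed limits (rad/s): [2.57, 2.57, 3.14, 3.14, 3.14, 3.14, 3.14].

### API

Orientations are given as a rotation vector (axis times angle).
In Python, from plant import * gives the robot as it stands.
- The arm moves only by the tool step_arm, never from a script. Its argument "commands" is one flat list of numbers, 7 for each row, row after row: the turn, a rotation vector about the tool's x, y, z in rad, then the shift along the tool's x, y, z in mm, then the closure in counts, from 0 (fully open) to 255 (shut). In form: [rx, ry, rz, dx, dy, dz, gripper, rx, ry, rz, dx, dy, dz, gripper, ...]. A call has 1 to 5 rows; each row is the pose to reach, as a shift and turn from the pose commanded when the call began, along the tool's axes at that moment; what a row does not reach only later rows make up. A row lasts 1/12 s, in which the tool goes at most 41.7 mm and 7.16 degrees, less where a joint would pass 70% of its speed; a pose out of reach is approached as far as the arm can. A call with a gripper value outside its range is refused whole. The fingers move at their own pace and stop on an object; "grip_force" is the grip in N (left out, the last holds). Time passes only in rows, so rows that repeat a pose let the fingers close. It gives the time, the measured TCP pose, the force, the opening and the grip force at its end, in the units of the state.
- get_state(): the state, without advancing time (a new reading comes with each control period).
- get_image(name): name is "scene" or "side" or "wrist"; returns a dict with "frame" (384x512x3 uint8, red, green, blue), "fovy" (degrees; the focal length in pixels is half the picture's height over the tangent of half this angle, whatever the lens; pixels are square), "cx", "cy" (the principal point, pixels), "k1" (the pictures are not rectified: a ray, as slopes to the right and down, at radius r is drawn at 1 + k1 r^2 times it, then the intrinsics apply), "R" (3x3) and "t" (3): a world point X has camera coordinates R X + t; the wrist camera has in their place "hand_eye" (4x4, takes a point from camera to tool coordinates, whose origin is the TCP and whose axes are the flange's). Camera axes: x right, y down, z forward; pixel columns grow to the right and rows downward; lengths in m; the calibration is good to about 2 mm. A picture is of the moment at which its call begins: read the wrist's pose just before it. There is no depth.
- job_done(): hands the job in; it is judged then, once.
The state is a dict: "clock": time; "joint_positions": joint angles; "qvel": joint speeds; "tau": joint torques, N m; "ee_pos": TCP position; "eef_rot": TCP orientation; "contact_force": force on the tool from outside, world axes, zero at the start; "wrist_torque": the same for the moment, N m; "width": opening from 0.0 (shut) to 1.0 (fully open); "grip_force": force on a finger pad.
Only numpy, scipy, OpenCV 4.12 (cv2) and the standard library are available. Lean on these libraries where they do the work, as an engineer would, in place of code of your own. Each camera call takes 0.05 s, during which the arm holds its last target. There are 200 camera calls.

### The job

Lift the newly bent wooden bracket out of the open bending form, lay it on the bed of the green centre-punch press with its long leg pointing in under the ram and slide it fully home against the end stop. Press the red palm head right down to its stop, let it spring back up, then draw the bracket out from under the punch and set it in the tray beside the finished bracket, standing on its long leg like that one. Leave the finished bracket and the loose things around the work (upper half of the form, plane, clamp, bottle, mug) where they are.

Things in the scene. Friction and masses are not known exactly. Their poses are not given: they have to be found in the camera images.
- bracket_leg (a point): New bracket: pale layered wood strip 50 mm wide, 12 thick, about 90 g, bent to an L; long leg flat, 165 mm over all, upright leg 85 mm tall. Point: centre of the upright leg, half-way through its 12 mm, 42.5 mm above the bracket's underside and below its top edge. Axes: x along the long leg to its free tip (159 mm ahead; upright's outer face 6 mm behind), y across the width, z up.
- bracket_mark (a point): Place on the new bracket where the screw centre is to be pricked (nothing is seen there yet): top face of its long leg, mid-width, 45 mm from the free tip and 114 mm ahead of the upright leg's middle. Axes as bracket_leg.
- form_floor (a point): Lower half of the bending form, fixed plywood block 225 x 130 mm. Point: middle of its open cavity's floor, 30 mm above the bench; x from the tall end wall to the low end, z up. The bracket lies loose in it, upright leg by the end wall, 76 mm behind this point. Above the floor: end wall 35 mm (30 thick), cheeks 16 mm, 4 mm beyond the bracket's sides, four pins on them to 30 mm, end strip 12 mm.
- press_bed (a point): Steel bed of the centre-punch press, a fixed green C-frame bench press. Point: on the ram's axis on the bed, 30 mm above the bench; x from the open front inwards to the column, z up. Bed 100 mm wide, from x = -195 mm to the end stop. Guide rails 14 mm high, 53 mm apart, run from x = -10 mm to the stop, with a mouth flaring to 83 mm at x = -50 mm. Column from x = +65 mm.
- press_stop (a point): Face of the press's end stop, a block 16 mm high across the back of the bed, at bed level: 45 mm beyond press_bed. With the bracket's tip against it, the upright leg's middle is 159 mm in front of it and the mark under the punch. Axes as press_bed.
- press_punch (a point): Point of the punch under the ram: at rest 33 mm above the bed, 21 mm above the long leg of a bracket lying there. Over it, from 70 to 145 mm above the bed, is the frame's round boss, 52 mm across. So the bracket slides in and out along the bed, and may be lifted off once its tip is 30 mm or more in front of this point. Axes as press_bed.
- press_head (a point): Top centre of the red mushroom palm head on the sprung ram, 56 mm across, 235 mm above the bench at rest, nearly flat over the middle 24 mm. Moves with the ram, which slides straight down. Axes as press_bed.
- ram (a joint): Travel of the palm head and ram: 0 = up at rest, 0.022 m = fully down on its stop, where the punch pricks the bracket. The spring needs about 5 N to start and 13 N at the stop, and brings the head back up when released. It counts as fully down above 0.020.
- tray_floor (a point): Tray of finished brackets, a fixed dark wooden open box 250 x 210 mm outside, walls 8 mm thick and 35 mm high. Point: centre of its inner floor, 8 mm above the bench. Axes: x along its 250 mm, y along its 210 mm, z up. The finished bracket stands lengthwise in the half towards +y; the half towards -y is free.
- done_bracket_leg (a point): A finished bracket standing in the tray, same shape and size as the new one with a black punched dot on its long leg. Point and axes as for bracket_leg. Not to be moved.
- upper_form: Bystander: loose upper half of the form, a plywood block 130 x 50 x 75 mm, origin under its centre.
- plane: Bystander: hand plane, 240 x 60 mm, 95 mm tall, lengthwise along x, origin under its centre.
- clamp: Bystander: F-clamp lying flat, 340 mm bar along x, jaws reaching 105 mm to -y, 24 mm high; origin under the bar's middle.
- glue: Bystander: yellow closed bottle, 60 mm across, 170 mm tall, origin under its centre.
- mug: Bystander: blue mug, 80 mm across, 95 mm tall, origin under its centre.
- bracket: The new bracket as a body; origin under the middle of its long leg's 165 mm, 76.5 mm ahead of bracket_leg and 42.5 mm below it. Axes as there.
There are look-alikes about, which are no part of the job. Leave any orange look-alike of the bracket alone.

How it is judged:
By the outcome, as a careful person would: the job done as asked, in the order asked, and still so for the second after the job is handed in, with the robot touching nothing.
It also fails if it takes over 64 s, if anything falls off the work surface, if the arm or the gripper's body presses on something with over 40 N, if the wrist force passes 120 N, or if a joint passes its speed limit or range.

## Working session

There is one attempt and no reset: what is moved stays moved. The work goes in short steps, Python scripts to look and compute and a tool call to move; the robot and the scene stay as the last step left them, time stands still between calls to the robot, and variables do not carry over. Pictures are saved under pics/ and viewed, at most 10 in all, crops included, and the job is handed in when it is done.

Besides the shell and the picture viewer there is one more tool, called after "Call:" by a JSON object that holds its "name" and its "arguments". step_arm: Moves the arm, as the interface text tells. Its arguments: {"type":"object","properties":{"commands":{"type":"array"},"grip_force":{"type":"number"}},"required":["commands"]}

```bash
mkdir -p pics; ls
cat > h.py <<'E'
from plant import *
import numpy as np, cv2
from scipy.spatial.transform import Rotation as Ro
E
python3 - <<'E'
from h import *
import pickle
s=get_state(); print({k:np.round(v,3).tolist() for k,v in s.items()})
for n in("scene","side","wrist"):
    s=get_state()
    d=get_image(n); d["ee"]=(s["ee_pos"],s["eef_rot"]); pickle.dump(d,open(n+"0.pkl","wb"))
    print(n,{k:np.round(d[k],4).tolist() for k in d if k not in("frame","ee")})
    cv2.imwrite(f"pics/{n}0.png",cv2.resize(d["frame"][:,:,::-1],(800,600),interpolation=cv2.INTER_CUBIC))
E
```

```text
pics
{'clock': 0.0, 'joint_positions': [-1.026, 0.502, -0.427, 1.551, 0.221, 1.138, -0.21], 'qvel': [0.001, -0.001, 0.001, 0.001, -0.001, 0.002, -0.001], 'tau': [0.001, -56.952, -5.816, -28.094, 0.011, 0.012, 0.0], 'ee_pos': [0.181, 0.624, 0.404], 'eef_rot': [-0.441, -3.11, 0.003], 'contact_force': [-0.384, -0.472, -0.903], 'wrist_torque': [0.006, -0.064, 0.014], 'grip_force': 0.0, 'width': 0.998}
scene {'fovy': 45.714, 'cx': 254.3286, 'cy': 188.8023, 'k1': 0.0262, 'R': [[0.8827, 0.4699, 0.0026], [0.3251, -0.6068, -0.7254], [-0.3392, 0.6411, -0.6884]], 't': [-0.5177, -0.0497, 2.1454]}
side {'fovy': 57.1075, 'cx': 252.9793, 'cy': 194.1948, 'k1': -0.0297, 'R': [[-0.7182, -0.6955, -0.0217], [-0.4437, 0.4817, -0.7557], [0.536, -0.5331, -0.6546]], 't': [0.4277, 0.3517, 1.197]}
wrist {'fovy': 65.4714, 'cx': 261.5328, 'cy': 188.5939, 'k1': 0.0205, 'hand_eye': [[0.0004, -0.9572, -0.2894, 0.0739], [1.0, 0.0002, 0.0009, -0.0007], [-0.0008, -0.2894, 0.9572, 0.0313], [0.0, 0.0, 0.0, 1.0]]}
```

View pics/scene0.png

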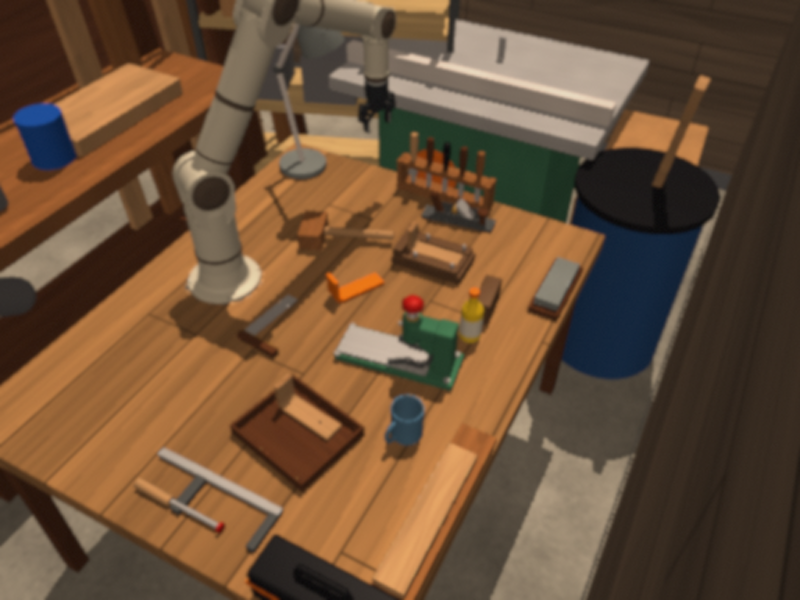

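View pics/side0.png

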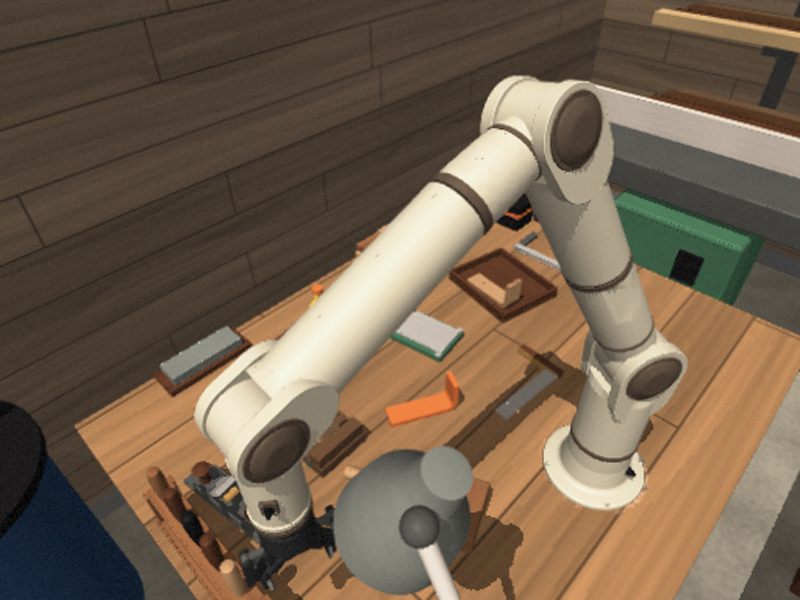

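The scene view shows the form at about (432,253), the press with its red head at (413,303) and bed front at (345,345). The tray is at (297,430) with the finished bracket on its right side, and the orange decoy is at (355,288). The side view is mostly blocked by the arm.

```bash
cat >> h.py <<'E'
import pickle
def intr(d):
    f=d["frame"].shape[0]/2/np.tan(np.radians(d["fovy"])/2); return f
def cam(d):
    """world->cam R,t"""
    if "R" in d: return np.array(d["R"]),np.array(d["t"])
    H=np.array(d["hand_eye"]); Rt=Ro.from_rotvec(d["ee"][1]).as_matrix()
    R=(Rt@H[:3,:3]); c=Rt@H[:3,3]+d["ee"][0]
    return R.T,-R.T@c
def pix(d,X):
    R,t=cam(d); p=np.atleast_2d(X)@R.T+t; s=p[:,:2]/p[:,2:]
    s=s*(1+d["k1"]*(s**2).sum(1,keepdims=True)); return s*intr(d)+[d["cx"],d["cy"]]
def onz(d,uv,z):
    R,t=cam(d); f=intr(d); q=(np.array(uv,float)-[d["cx"],d["cy"]])/f; s=q.copy()
    for _ in range(20): s=q/(1+d["k1"]*(s@s))
    r=R.T@np.array([s[0],s[1],1]); c=-R.T@t
    return c+r*(z-c[2])/r[2]
def snap(n,name):
    s=get_state(); d=get_image(n); d["ee"]=(s["ee_pos"],s["eef_rot"]); pickle.dump(d,open(name+".pkl","wb"))
    cv2.imwrite(f"pics/{name}.png",cv2.resize(d["frame"][:,:,::-1],(800,600),interpolation=cv2.INTER_CUBIC)); return d
def load(n): return pickle.load(open(n+".pkl","rb"))
E
python3 - <<'E'
from h import *
d=load("scene0")
for n,u,z in [("form l",(394,258),.0),("form r",(462,283),0),("formtopback",(472,260),.046),("formwall",(402,232),.065),("head",(413,300),.235),("bedfrontL",(336,350),.03),("bedfrontR",(352,328),.03),("traycorn L",(233,432),.035),("tray T",(290,381),.035),("R",(362,432),.035),("B",(300,488),.035),("orange",(355,290),0),("mug",(405,440),0),("glue",(470,340),0)]:
    print(n,np.round(onz(d,np.array(u)*.64,z),3))
w=load("wrist0")
R,t=cam(w);print(-R.T@t, onz(w,(256,192),0))
E
```

```text
form l [0.402 0.324 0.   ]
form r [0.636 0.318 0.   ]
formtopback [0.639 0.379 0.046]
formwall [0.402 0.377 0.065]
head [ 0.648 -0.036  0.235]
bedfrontL [ 0.461 -0.112  0.03 ]
bedfrontR [ 0.457 -0.022  0.03 ]
traycorn L [ 0.385 -0.455  0.035]
tray T [ 0.416 -0.261  0.035]
R [ 0.656 -0.311  0.035]
B [ 0.61  -0.506  0.035]
orange [0.369 0.14  0.   ]
mug [ 0.746 -0.261  0.   ]
glue [0.752 0.116 0.   ]
[0.10951607 0.64386678 0.37245814] [0.22004249 0.60402673 0.        ]
```

View pics/wrist0.png

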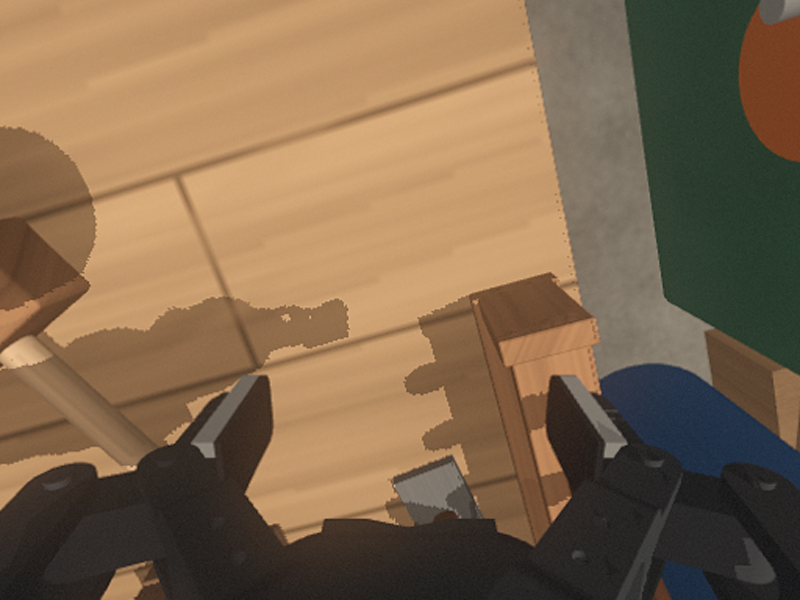

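The wrist view shows only the rack and bare bench, so I'll move over the form to look.

```bash
cat >> h.py <<'E'
def Rdown(yaw,ty=0):  # tool y at world angle yaw, z down
    y=np.array([np.cos(yaw),np.sin(yaw),0]); z=np.array([0,0,-1.]); return np.stack([np.cross(y,z),y,z],1)
def plan(*targets,start=None):
    """targets: (pos,yaw) ; prints per-call shift/turn in that call's start frame"""
    s=get_state(); p=np.array(s["ee_pos"]); R=Ro.from_rotvec(s["eef_rot"]).as_matrix()
    if start is not None: p,R=np.array(start[0]),Rdown(start[1])
    for P,yaw in targets:
        P=np.array(P,float); Rt=Rdown(yaw); w=Ro.from_matrix(R.T@Rt).as_rotvec()
        n=max(np.linalg.norm(P-p)*1e3/41.0,np.degrees(np.linalg.norm(w))/7.1); calls=int(np.ceil(n/5)); p0,R0=p,R
        for k in range(1,calls+1):
            pk=p0+(P-p0)*k/calls; Rk=R0@Ro.from_rotvec(w*k/calls).as_matrix()
            print("call rows>=%.1f"%(n/calls),np.round(Ro.from_matrix(R.T@Rk).as_rotvec(),3).tolist(),np.round(R.T@(pk-p)*1e3,1).tolist()); p,R=pk,Rk
        print(" at",np.round(P,4),round(yaw,3))
E
python3 - <<'E'
from h import *
plan(((.50,.36,.45),0.0))
E
```

```text
call rows>=3.5 [-0.0, 0.0, 0.43] [-126.7, -55.0, -15.3]
call rows>=3.5 [-0.0, 0.0, 0.43] [-138.1, 2.8, -15.3]
call rows>=3.5 [-0.0, 0.0, 0.43] [-124.4, 60.1, -15.4]
 at [0.5  0.36 0.45] 0.0
```

Call:
{"name": "step_arm", "arguments": {"commands": [0, 0, 0.43, -127, -55, -15, 0, 0, 0, 0.43, -127, -55, -15, 0, 0, 0, 0.43, -127, -55, -15, 0, 0, 0, 0.43, -127, -55, -15, 0]}}

```text
clock: 0.48
ee_pos: [0.2938, 0.5318, 0.4198]
eef_rot: [1.114, 2.933, -0.002]
contact_force: [1.1, -0.1, -0.4]
width: 1.001
grip_force: 0.0
```

Call:
{"name": "step_arm", "arguments": {"commands": [0, 0, 0.43, -138, 3, -15, 0, 0, 0, 0.43, -138, 3, -15, 0, 0, 0, 0.43, -138, 3, -15, 0, 0, 0, 0.43, -138, 3, -15, 0]}}

```text
clock: 0.82
ee_pos: [0.4, 0.4429, 0.4352]
eef_rot: [1.715, 2.627, -0.0]
contact_force: [2.2, -0.7, 0.3]
width: 0.996
grip_force: 0.0
```

Call:
{"name": "step_arm", "arguments": {"commands": [0, 0, 0.43, -124, 60, -15, 0, 0, 0, 0.43, -124, 60, -15, 0, 0, 0, 0.43, -124, 60, -15, 0, 0, 0, 0.43, -124, 60, -15, 0, 0, 0, 0.43, -124, 60, -15, 0]}}

```text
clock: 1.23
ee_pos: [0.5044, 0.3556, 0.4499]
eef_rot: [2.233, 2.205, 0.0]
contact_force: [0.2, 0.0, -0.8]
width: 1.0
grip_force: 0.0
```

Run:
```python
from h import *
s=get_state(); print({k:np.round(s[k],3).tolist() for k in("clock","joint_positions","ee_pos","eef_rot","qvel")})
snap("wrist","w1"); snap("side","s1"); snap("scene","c1")
```

```text
{'clock': 1.233, 'joint_positions': [-0.616, 0.37, -0.056, 1.598, 0.026, 1.173, -0.691], 'ee_pos': [0.504, 0.356, 0.45], 'eef_rot': [2.233, 2.205, 0.0], 'qvel': [-0.043, -0.003, -0.084, 0.028, -0.024, -0.003, 0.047]}
```

View pics/w1.png

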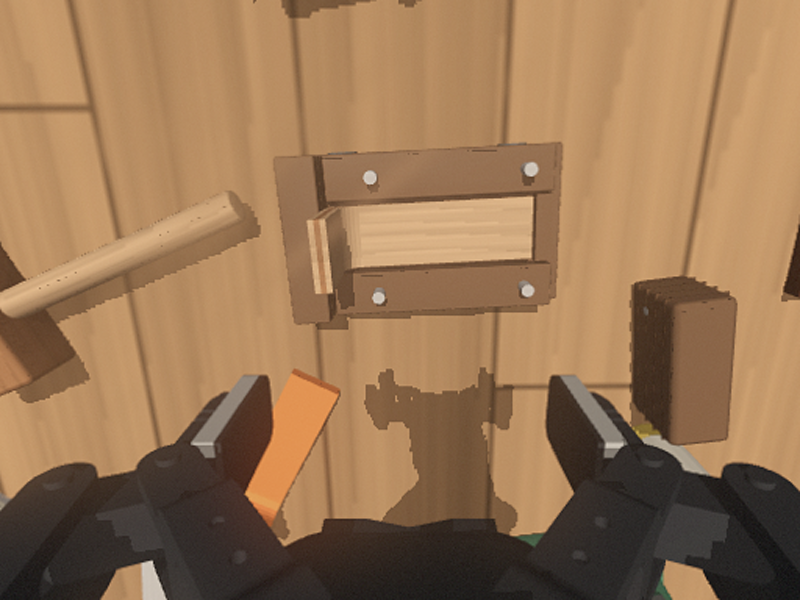

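The form is in clear view. The upright's top face has corners at about (309,221), (323,219), (332,291) and (317,293). The long leg's tip runs from (533,197) to (534,259), and the orange decoy is at (300,430).

Run:
```python
from h import *
d=load("w1")
def P(u,z): return onz(d,np.array(u)*.64,z)
top=[P(u,.115) for u in((309,221),(323,219),(332,291),(317,293))]; print(np.round(top,4)); c=np.mean(top,0)
tip=[P(u,.042) for u in((533,197),(534,259))]; print(np.round(tip,4)); t=np.mean(tip,0)
v=(t-c)[:2]; print("leg",c.round(4),"tip",t.round(4),np.linalg.norm(v),"yaw",np.arctan2(v[1],v[0]))
wall=[P(u,.065) for u in((275,156),(317,155),(336,320),(295,324))];print("wall",np.round(wall,4))
e=[P(u,.046) for u in((562,143),(556,303))];print(np.round(e,4))
pins=[P(u,.06) for u in((370,177),(531,169),(528,290),(378,297))];print("pins",np.round(pins,4), np.mean(pins,0))
g=cv2.resize(d["frame"][110:225,160:370,::-1],None,fx=3.8,fy=3.8,interpolation=cv2.INTER_CUBIC);cv2.imwrite("pics/w1c.png",g)
```

```text
[[0.4411 0.3871 0.115 ]
 [0.4502 0.3883 0.115 ]
 [0.4531 0.3398 0.115 ]
 [0.4428 0.3385 0.115 ]]
[[0.6044 0.3938 0.042 ]
 [0.6085 0.3436 0.042 ]]
leg [0.4468 0.3634 0.115 ] tip [0.6064 0.3687 0.042 ] 0.15974032378569192 yaw 0.03324922442145212
wall [[0.4096 0.4273 0.065 ]
 [0.4399 0.4277 0.065 ]
 [0.4463 0.3008 0.065 ]
 [0.4132 0.2979 0.065 ]]
[[0.6225 0.434  0.046 ]
 [0.6283 0.3066 0.046 ]]
pins [[0.4773 0.4117 0.06  ]
 [0.5967 0.4158 0.06  ]
 [0.6004 0.3224 0.06  ]
 [0.4803 0.3182 0.06  ]] [0.53868272 0.36703176 0.06      ]
```

View pics/c1.png

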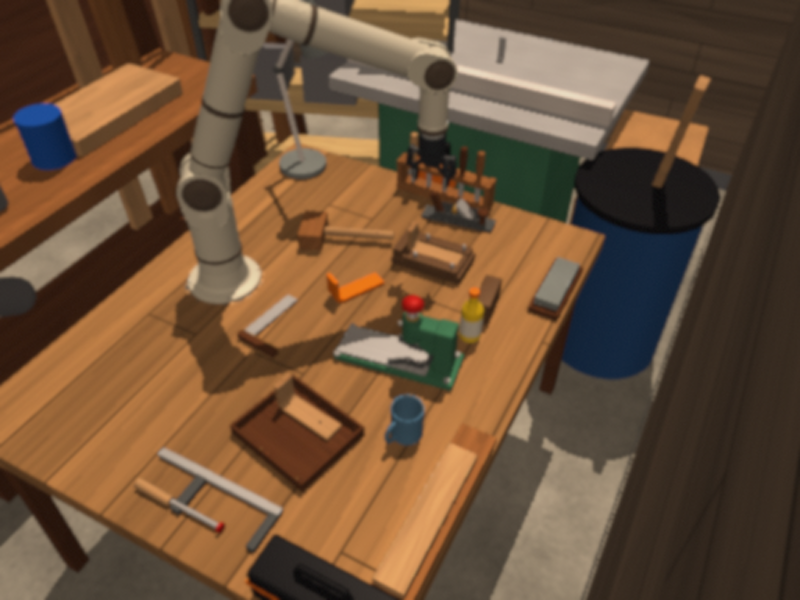

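The arm now clears the form and the rack. Next I'll look over the press and the tray from above before grasping.

Run:
```python
from h import *
plan(((.53,-.06,.5),0.0),((.51,-.39,.48),0.0))
```

```text
call rows>=3.5 [-0.001, -0.0, 0.001] [-140.5, 10.1, -17.0]
call rows>=3.5 [-0.001, -0.0, 0.001] [-140.5, 10.2, -17.0]
call rows>=3.5 [-0.001, -0.0, 0.001] [-140.5, 10.3, -17.0]
 at [ 0.53 -0.06  0.5 ] 0.0
call rows>=4.0 [-0.0, 0.0, -0.0] [-165.0, -10.0, 10.0]
call rows>=4.0 [-0.0, 0.0, -0.0] [-165.0, -10.0, 10.0]
 at [ 0.51 -0.39  0.48] 0.0
```

Call:
{"name": "step_arm", "arguments": {"commands": [0, 0, 0, -200, 14, -24, 0, 0, 0, 0, -200, 14, -24, 0, 0, 0, 0, -200, 14, -24, 0, 0, 0, 0, -200, 14, -24, 0, 0, 0, 0, -200, 14, -24, 0]}}

```text
clock: 1.8
ee_pos: [0.5127, 0.1598, 0.4738]
eef_rot: [-2.218, -2.224, 0.001]
contact_force: [0.7, -0.6, -0.4]
width: 0.997
grip_force: 0.0
```

Call:
{"name": "step_arm", "arguments": {"commands": [0, 0, 0, -200, 15, -24, 0, 0, 0, 0, -200, 15, -24, 0, 0, 0, 0, -200, 15, -24, 0, 0, 0, 0, -200, 15, -24, 0, 0, 0, 0, -200, 15, -24, 0]}}

```text
clock: 2.22
ee_pos: [0.5281, -0.0401, 0.4981]
eef_rot: [2.219, 2.224, 0.0]
contact_force: [1.0, -0.0, -0.4]
width: 1.0
grip_force: 0.0
```

Call:
{"name": "step_arm", "arguments": {"commands": [0, 0, 0, -20, 2, -2, 0, 0, 0, 0, -20, 2, -2, 0, 0, 0, 0, -20, 2, -2, 0]}}

```text
clock: 2.47
ee_pos: [0.5305, -0.0587, 0.4996]
eef_rot: [-2.221, -2.221, -0.001]
contact_force: [-0.9, 0.7, 0.5]
width: 1.0
grip_force: 0.0
```

Run:
```python
from h import *
s=get_state(); print({k:np.round(s[k],3).tolist() for k in("clock","joint_positions","ee_pos","eef_rot")})
snap("wrist","w2"); snap("side","s2")
```

```text
{'clock': 2.467, 'joint_positions': [-0.097, 0.178, 0.181, 1.741, -0.035, 1.226, 0.093], 'ee_pos': [0.53, -0.059, 0.5], 'eef_rot': [-2.221, -2.221, -0.001]}
```

View pics/w2.png

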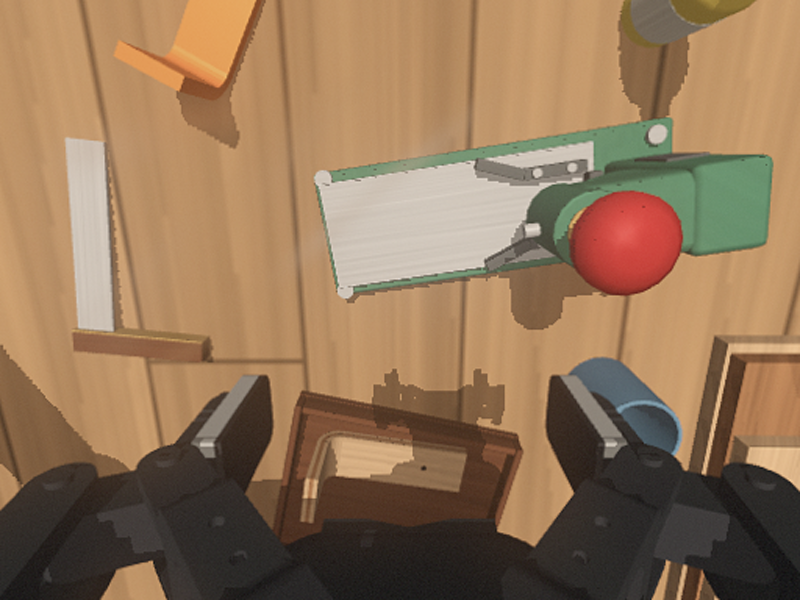

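Call:
{"name": "step_arm", "arguments": {"commands": [0, 0, 0, -165, -10, 10, 0, 0, 0, 0, -165, -10, 10, 0, 0, 0, 0, -165, -10, 10, 0, 0, 0, 0, -165, -10, 10, 0]}}

```text
clock: 2.9
ee_pos: [0.521, -0.2232, 0.4894]
eef_rot: [-2.215, -2.227, -0.001]
contact_force: [0.7, 0.2, 0.4]
width: 0.996
grip_force: 0.0
```

Call:
{"name": "step_arm", "arguments": {"commands": [0, 0, 0, -165, -10, 10, 0, 0, 0, 0, -165, -10, 10, 0, 0, 0, 0, -165, -10, 10, 0, 0, 0, 0, -165, -10, 10, 0, 0, 0, 0, -165, -10, 10, 0]}}

```text
clock: 3.32
ee_pos: [0.5079, -0.3959, 0.4782]
eef_rot: [2.23, 2.213, -0.009]
contact_force: [-1.1, -1.1, 0.4]
width: 1.002
grip_force: 0.0
```

Run:
```python
from h import *
s=get_state(); print({k:np.round(s[k],3).tolist() for k in("clock","joint_positions","ee_pos","eef_rot")})
snap("wrist","w3"); snap("side","s3")
```

```text
{'clock': 3.317, 'joint_positions': [0.356, 0.414, 0.363, 1.502, -0.145, 1.252, 0.729], 'ee_pos': [0.508, -0.396, 0.478], 'eef_rot': [2.23, 2.213, -0.009]}
```

View pics/w3.png

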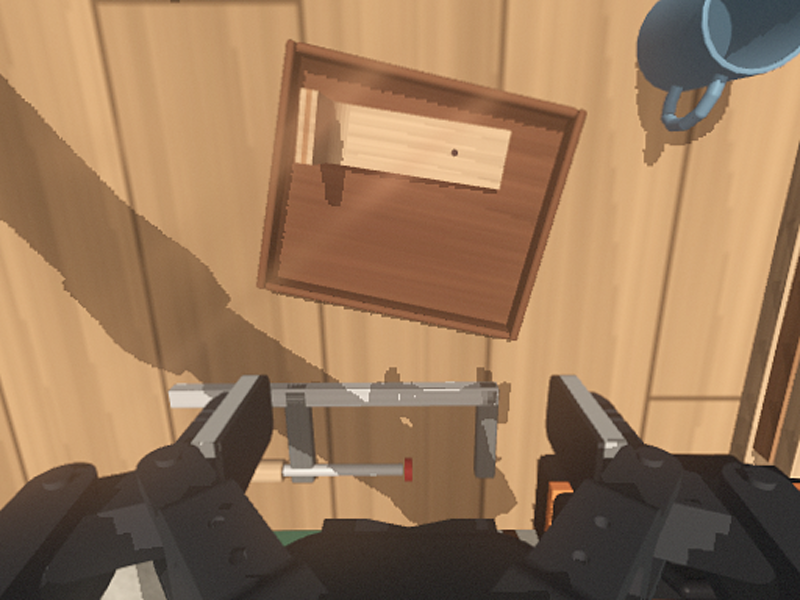

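w2 shows the press: bed front bolts at (323,178) and (345,292), steel far corner at (593,143), head centred near (627,243), and rails meeting the boss at about x=535. w3 shows the tray corners at (290,40), (584,110), (515,339) and (262,287). The finished bracket is in the upper half with its tip from (512,129) to (499,189), and the lower half is free.

Run:
```python
from h import *
def P(d,u,z): return onz(d,np.array(u)*.64,z)
d=load("w2")
for n,u,z in [("front far",(319,183),.03),("front near",(340,290),.03),("back far",(593,143),.03),("boltsF",(323,178),.03),("boltN",(345,292),.03),("rail fl far top out",(477,160),.044),("railNear flare",(487,270),.044),("rail far elbow",(533,180),.044),("rail far end",(588,172),.044),("near elbow",(533,238),.044),("head",(627,243),.225)]: print(n,P(d,u,z).round(4))
im=d["frame"].astype(int); m=((im[:,:,0]>140)&(im[:,:,1]<70)&(im[:,:,2]<80)).astype(np.uint8)
n,l,st,ce=cv2.connectedComponentsWithStats(m);k=1+st[1:,4].argmax();print("red",st[k],ce[k],onz(d,ce[k],.222))
c=load("c1");im=c["frame"].astype(int);m=((im[:,:,0]>120)&(im[:,:,1]<60)&(im[:,:,2]<70)).astype(np.uint8)
n,l,st,ce=cv2.connectedComponentsWithStats(m);k=1+st[1:,4].argmax();print("red scene",st[k],ce[k],onz(c,ce[k],.225))
d=load("w3")
q=[P(d,u,.035) for u in((290,40),(584,110),(515,339),(262,287))];print(np.round(q,4));C=np.mean(q,0);v=(q[1]-q[0]+q[2]-q[3])[:2];print("tray",C,np.linalg.norm(v)/2,np.arctan2(v[1],v[0]))
t=np.mean([P(d,u,.093) for u in((303,88),(320,91),(313,165),(297,163))],0);tip=np.mean([P(d,u,.02) for u in((512,129),(499,189))],0);v=tip-t;print("done",t,tip,np.linalg.norm(v[:2]),np.arctan2(v[1],v[0]))
# refined edge lines of steel bed in w2: fit
d=load("w2");im=d["frame"]
g=cv2.resize(im[80:200,190:400,::-1],None,fx=3.8,fy=3.8,interpolation=cv2.INTER_CUBIC);cv2.imwrite("pics/w2c.png",g)
```

```text
front far [ 0.4485 -0.0108  0.03  ]
front near [ 0.4634 -0.1125  0.03  ]
back far [0.6944 0.0237 0.03  ]
boltsF [ 0.4524 -0.0063  0.03  ]
boltN [ 0.4682 -0.1145  0.03  ]
rail fl far top out [0.59   0.0096 0.044 ]
railNear flare [ 0.6036 -0.0889  0.044 ]
rail far elbow [ 0.6401 -0.0074  0.044 ]
rail far end [ 0.6876 -0.0007  0.044 ]
near elbow [ 0.6441 -0.0589  0.044 ]
head [ 0.6447 -0.0305  0.225 ]
red [ 368  122   69   64 1954] [400.01637666 157.68372569] [ 0.64532647 -0.03282103  0.222     ]
red scene [258 189  13  10 107] [263.90654206 193.48598131] [ 0.64583739 -0.03451552  0.225     ]
[[ 0.4142 -0.2389  0.035 ]
 [ 0.6505 -0.2918  0.035 ]
 [ 0.6065 -0.4933  0.035 ]
 [ 0.3717 -0.4405  0.035 ]]
tray [ 0.51071432 -0.36610511  0.035     ] 0.24137601890133425 -0.2208593353569466
done [ 0.43557366 -0.30617908  0.093     ] [ 0.59148653 -0.33017099  0.02      ] 0.15774800479818113 -0.15268267659767043
```

View pics/w2c.png

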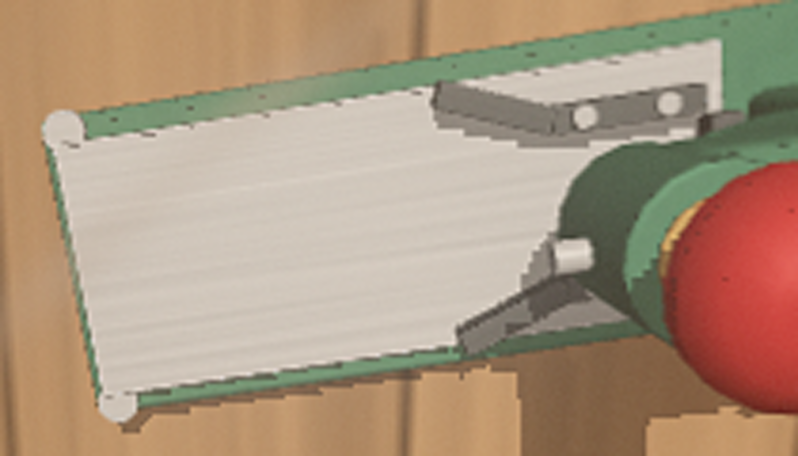

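The crop shows the bed's far edge from (75,143) to (721,39) and its near edge from (105,393) to (630,322). The front edge runs from (50,145) to (100,395), and the end stop is around (715,125).

Run:
```python
from h import *
d=load("w2")
def Q(x,y,z): return onz(d,(190+x/3.8-.4,80+y/3.8-.4),z)[:2]
f=[Q(75,143,.03),Q(721,39,.03)]; n=[Q(105,393,.03),Q(630,322,.03)]; fr=[Q(50,145,.03),Q(100,395,.03)]
for a in(f,n,fr): v=a[1]-a[0]; print(np.round(a,4).tolist(),np.arctan2(v[1],v[0]))
yaw=np.mean([np.arctan2(*(a[1]-a[0])[::-1]) for a in(f,n)]+[np.arctan2(*(fr[1]-fr[0])[::-1])+np.pi/2]);u=np.array([np.cos(yaw),np.sin(yaw)]);w=np.array([-u[1],u[0]])
print(yaw,"far lat",[p@w for p in f],"near",[p@w for p in n],"front",[p@u for p in fr])
for nm,p in(("head",np.array([.6453,-.0328])),("head scene",np.array([.6458,-.0345])),("railF elbow",Q(553,107,.044)),("railF elbow bottom",Q(555,130,.030)),("railF end",Q(708,83,.044)),("railF inner end",Q(707,108,.044)),("flare F tip",Q(435,83,.044)),("flare F tip in",Q(436,100,.044)),("flare N tip",Q(458,330,.044)),("flare N out",Q(465,350,.044)),("stop",Q(703,115,.046)),("stop2",Q(742,112,.046))): print(nm,"along %.4f lat %.4f"%(p@u,p@w))
```

```text
[[0.4559, -0.0109], [0.6939, 0.0259]] 0.15333047459271903
[[0.463, -0.1084], [0.6706, -0.0794]] 0.1387297604757404
[[0.4465, -0.0117], [0.4609, -0.1092]] -1.4235661095202916
0.14643015078102148 far lat [np.float64(-0.07732191738771473), np.float64(-0.07566046574793353)] near [np.float64(-0.17475811983149764), np.float64(-0.17637200023841465)] front [np.float64(0.44000147274971063), np.float64(0.44008035404050744)]
head along 0.6336 lat -0.1266
head scene along 0.6339 lat -0.1284
railF elbow along 0.6247 lat -0.0896
railF elbow bottom along 0.6281 lat -0.0989
railF end along 0.6800 lat -0.0896
railF inner end along 0.6793 lat -0.0982
flare F tip along 0.5835 lat -0.0751
flare F tip in along 0.5833 lat -0.0810
flare N tip along 0.5828 lat -0.1663
flare N out along 0.5847 lat -0.1745
stop along 0.6771 lat -0.1002
stop2 along 0.6909 lat -0.1013
```

Run:
```python
from h import *
plan(((.447,.3634,.40),0.035),((.447,.3634,.246),0.035))
```

```text
call rows>=4.6 [-0.0, -0.0, -0.009] [188.1, -16.1, 19.9]
call rows>=4.6 [-0.0, -0.0, -0.009] [188.3, -14.4, 19.8]
call rows>=4.6 [-0.0, -0.0, -0.009] [188.4, -12.7, 19.7]
call rows>=4.6 [-0.0, -0.0, -0.009] [188.5, -11.0, 19.7]
 at [0.447  0.3634 0.4   ] 0.035
call rows>=3.8 [0.0, 0.0, 0.0] [0.0, -0.0, 154.0]
 at [0.447  0.3634 0.246 ] 0.035
```

Call:
{"name": "step_arm", "arguments": {"commands": [0, 0, -0.009, 188, -16, 0, 0, 0, 0, -0.009, 188, -16, 0, 0, 0, 0, -0.009, 188, -16, 0, 0, 0, 0, -0.009, 188, -16, 0, 0, 0, 0, -0.009, 188, -16, 0, 0]}}

```text
clock: 3.83
ee_pos: [0.4952, -0.1924, 0.4795]
eef_rot: [-2.198, -2.241, -0.005]
contact_force: [0.0, 0.0, -0.1]
width: 0.996
grip_force: 0.0
```

Call:
{"name": "step_arm", "arguments": {"commands": [0, 0, -0.009, 188, -14, 0, 0, 0, 0, -0.009, 188, -14, 0, 0, 0, 0, -0.009, 188, -14, 0, 0, 0, 0, -0.009, 188, -14, 0, 0, 0, 0, -0.009, 188, -14, 0, 0]}}

```text
clock: 4.25
ee_pos: [0.4774, -0.0047, 0.48]
eef_rot: [-2.187, -2.252, -0.003]
contact_force: [-0.0, 0.9, 0.1]
width: 1.001
grip_force: 0.0
```

Call:
{"name": "step_arm", "arguments": {"commands": [0, 0, -0.009, 188, -13, 30, 0, 0, 0, -0.009, 188, -13, 30, 0, 0, 0, -0.009, 188, -13, 30, 0, 0, 0, -0.009, 188, -13, 30, 0, 0, 0, -0.009, 188, -13, 30, 0]}}

```text
clock: 4.67
ee_pos: [0.4592, 0.1822, 0.4494]
eef_rot: [-2.178, -2.261, -0.002]
contact_force: [0.4, 0.1, 0.1]
width: 1.0
grip_force: 0.0
```

Call:
{"name": "step_arm", "arguments": {"commands": [0, 0, -0.009, 188, -11, 48, 0, 0, 0, -0.009, 188, -11, 48, 0, 0, 0, -0.009, 188, -11, 48, 0, 0, 0, -0.009, 188, -11, 48, 0, 0, 0, -0.009, 188, -11, 48, 0]}}

```text
clock: 5.08
ee_pos: [0.4419, 0.3687, 0.4011]
eef_rot: [-2.169, -2.268, -0.001]
contact_force: [0.1, -0.1, -0.1]
width: 1.002
grip_force: 0.0
```

Run:
```python
from h import *
plan(((.447,.3634,.246),0.035))
s=get_state(); print(np.round(s["joint_positions"],3),s["ee_pos"])
```

```text
call rows>=3.8 [-0.002, -0.003, 0.01] [-6.0, 5.2, 155.1]
 at [0.447  0.3634 0.246 ] 0.035
[-0.627  0.343 -0.142  1.755  0.051  1.047 -0.741] [0.44189457 0.36872527 0.40110608]
```

Call:
{"name": "step_arm", "arguments": {"commands": [0, 0, 0.01, -5, 5, 80, 0, 0, 0, 0.01, -5, 5, 80, 0, 0, 0, 0.01, -5, 5, 154, 0, 0, 0, 0.01, -5, 5, 154, 0, 0, 0, 0.01, -5, 5, 154, 0]}}

```text
clock: 5.5
ee_pos: [0.4463, 0.3574, 0.2412]
eef_rot: [-2.185, -2.253, 0.02]
contact_force: [-1.3, -0.6, -0.9]
width: 1.001
grip_force: 0.0
```

Run:
```python
from h import *
plan(((.447,.3634,.246),0.035))
d=snap("wrist","w4"); im=d["frame"]
```

```text
call rows>=0.2 [-0.011, 0.006, -0.004] [6.0, 0.8, -4.9]
 at [0.447  0.3634 0.246 ] 0.035
```

Call:
{"name": "step_arm", "arguments": {"commands": [0, 0, 0, 0, 0, 0, 0, 0, 0, 0, 0, 0, 0, 0]}}

```text
clock: 5.72
ee_pos: [0.4521, 0.3591, 0.2505]
eef_rot: [-2.191, -2.251, -0.007]
contact_force: [-0.5, 1.3, 1.1]
width: 0.992
grip_force: 0.0
```

Run:
```python
from h import *
plan(((.447,.3634,.246),0.035))
```

```text
call rows>=0.2 [0.003, -0.003, -0.008] [4.4, -5.0, 4.5]
 at [0.447  0.3634 0.246 ] 0.035
```

Call:
{"name": "step_arm", "arguments": {"commands": [0, 0, 0, 0, 0, 0, 0, 0, 0, 0, 0, 0, 0, 0, 0, 0, 0, 0, 0, 0, 0]}}

```text
clock: 5.97
ee_pos: [0.4526, 0.3574, 0.2495]
eef_rot: [2.193, 2.249, 0.005]
contact_force: [-0.2, 0.4, 1.0]
width: 1.001
grip_force: 0.0
```

Run:
```python
from h import *
plan(((.447,.3634,.246),0.035))
```

```text
call rows>=0.2 [0.002, -0.002, -0.01] [6.1, -5.4, 3.5]
 at [0.447  0.3634 0.246 ] 0.035
```

Call:
{"name": "step_arm", "arguments": {"commands": [0, 0, -0.01, 6, -5, 3, 0, 0, 0, -0.01, 6, -5, 3, 0, 0, 0, -0.01, 6, -5, 3, 0, 0, 0, -0.01, 6, -5, 3, 0]}}

```text
clock: 6.3
ee_pos: [0.4467, 0.363, 0.2446]
eef_rot: [-2.182, -2.26, 0.001]
contact_force: [0.5, -0.7, 0.9]
width: 0.997
grip_force: 0.0
```

Run:
```python
from h import *
plan(((.447,.3634,.246),0.035))
d=snap("wrist","w4")
# project expected upright top corners
u=np.array([np.cos(.035),np.sin(.035)]);w=np.array([-u[1],u[0]]);c=np.array([.447,.3634])
im=cv2.imread("pics/w4.png")
for a,b in((-.006,.025),(.006,.025),(.006,-.025),(-.006,-.025)):
    p=c+a*u+b*w; q=pix(d,[[p[0],p[1],.115]])[0]/.64; cv2.circle(im,tuple(int(v) for v in q),4,(0,0,255),1)
cv2.imwrite("pics/w4m.png",im)
```

```text
call rows>=0.0 [-0.0, 0.0, 0.0] [0.4, 0.3, -1.4]
 at [0.447  0.3634 0.246 ] 0.035
```

View pics/w4m.png

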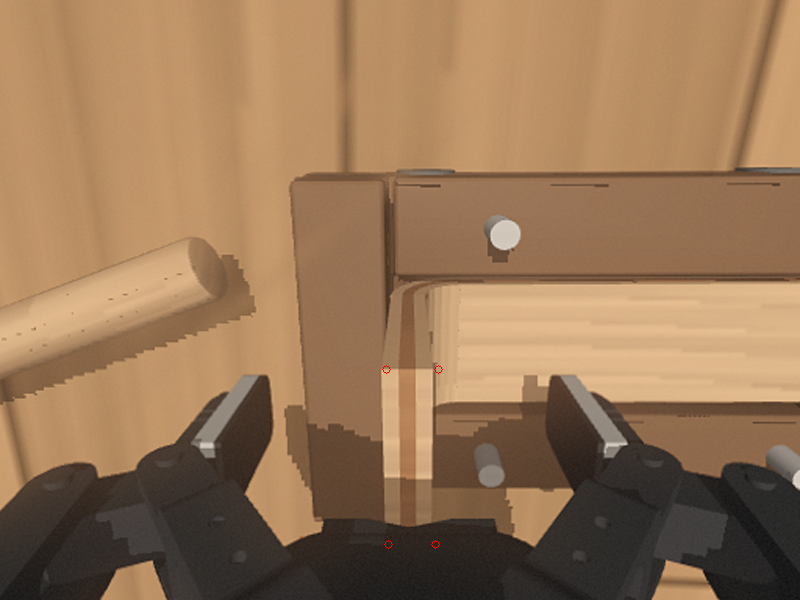

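The upright sits between the fingers, with its top edge at (383–434,369). The red projections land on it to within about 1 mm, so I'll close.

Call:
{"name": "step_arm", "arguments": {"commands": [0, 0, 0, 0, 0, 0, 255, 0, 0, 0, 0, 0, 0, 255, 0, 0, 0, 0, 0, 0, 255, 0, 0, 0, 0, 0, 0, 255, 0, 0, 0, 0, 0, 0, 255], "grip_force": 50}}

```text
clock: 6.77
ee_pos: [0.447, 0.3628, 0.2447]
eef_rot: [-2.182, -2.26, 0.0]
contact_force: [-0.4, -0.1, -0.1]
width: 0.301
grip_force: 0.0
```

Call:
{"name": "step_arm", "arguments": {"commands": [0, 0, 0, 0, 0, 0, 255, 0, 0, 0, 0, 0, 0, 255, 0, 0, 0, 0, 0, -1, 255, 0, 0, 0, 0, 0, -3, 255, 0, 0, 0, 0, 0, -3, 255]}}

```text
clock: 7.18
ee_pos: [0.4469, 0.3629, 0.2479]
eef_rot: [-2.182, -2.26, -0.0]
contact_force: [-0.5, -0.1, 0.0]
width: 0.133
grip_force: 48.7
```

Run:
```python
from h import *
s=get_state(); print({k:np.round(s[k],4).tolist() for k in("clock","ee_pos","eef_rot","contact_force","wrist_torque","width","grip_force")})
```

```text
{'clock': 7.1833, 'ee_pos': [0.4469, 0.3629, 0.2479], 'eef_rot': [-2.1822, -2.26, -0.0003], 'contact_force': [-0.5354, -0.0629, 0.0468], 'wrist_torque': [-0.061, 0.0357, 0.0315], 'width': 0.133, 'grip_force': 48.6902}
```

```bash
cat >> h.py <<'E'
PU=np.array([np.cos(.146),np.sin(.146)]); PW=np.array([-PU[1],PU[0]])
def press(al,z,lat=0): p=al*PU+(-.126+lat)*PW; return ((p[0],p[1],z),.146)
E
python3 - <<'E'
from h import *
plan(((.447,.3629,.40),0.035),press(.40,.38),press(.40,.26))
E
```

```text
call rows>=3.7 [0.0, -0.0, -0.0] [0.0, 0.1, -152.1]
 at [0.447  0.3629 0.4   ] 0.035
call rows>=3.5 [-0.0, 0.0, -0.037] [-142.7, -16.0, 6.7]
call rows>=3.5 [-0.0, 0.0, -0.037] [-142.0, -21.2, 6.7]
call rows>=3.5 [-0.0, 0.0, -0.037] [-141.1, -26.5, 6.7]
 at [ 0.4141 -0.0665  0.38  ] 0.146
call rows>=2.9 [0.0, -0.0, 0.0] [0.0, 0.0, 120.0]
 at [ 0.4141 -0.0665  0.26  ] 0.146
```

Call:
{"name": "step_arm", "arguments": {"commands": [0, 0, 0, 0, 0, -20, 255, 0, 0, 0, 0, 0, -50, 255, 0, 0, 0, 0, 0, -85, 255, 0, 0, 0, 0, 0, -120, 255, 0, 0, 0, 0, 0, -150, 255]}}

```text
clock: 7.6
ee_pos: [0.4469, 0.3629, 0.4]
eef_rot: [-2.182, -2.26, -0.002]
contact_force: [0.3, 1.2, -0.9]
width: 0.138
grip_force: 49.3
```

Call:
{"name": "step_arm", "arguments": {"commands": [0, 0, -0.005, -20, -2, 1, 255, 0, 0, -0.012, -50, -5, 2, 255, 0, 0, -0.02, -85, -9, 4, 255, 0, 0, -0.03, -120, -13, 6, 255, 0, 0, -0.037, -143, -16, 7, 255]}}

```text
clock: 8.02
ee_pos: [0.4354, 0.2159, 0.3903]
eef_rot: [2.142, 2.298, -0.003]
contact_force: [0.0, -1.1, -1.0]
width: 0.133
grip_force: 49.3
```

Call:
{"name": "step_arm", "arguments": {"commands": [0, 0, -0.009, -33, -5, 2, 255, 0, 0, -0.018, -66, -10, 3, 255, 0, 0, -0.027, -99, -15, 5, 255, 0, 0, -0.037, -142, -21, 7, 255]}}

```text
clock: 8.35
ee_pos: [0.4249, 0.0777, 0.384]
eef_rot: [2.094, 2.342, 0.002]
contact_force: [0.8, -0.8, -1.0]
width: 0.132
grip_force: 49.3
```

Call:
{"name": "step_arm", "arguments": {"commands": [0, 0, -0.009, -35, -7, 2, 255, 0, 0, -0.018, -70, -13, 3, 255, 0, 0, -0.027, -100, -19, 5, 255, 0, 0, -0.033, -125, -24, 6, 255, 0, 0, -0.037, -141, -26, 7, 255]}}

```text
clock: 8.77
ee_pos: [0.4138, -0.0679, 0.3769]
eef_rot: [2.057, 2.374, -0.001]
contact_force: [-0.5, 1.0, -1.0]
width: 0.135
grip_force: 49.3
```

Call:
{"name": "step_arm", "arguments": {"commands": [0, 0, 0, 0, 0, 0, 255, 0, 0, 0, 0, 0, 0, 255, 0, 0, 0, 0, 0, 0, 255, 0, 0, 0, 0, 0, 0, 255]}}

```text
clock: 9.1
ee_pos: [0.415, -0.0638, 0.3768]
eef_rot: [-2.051, -2.379, -0.001]
contact_force: [-0.8, -0.2, -1.7]
width: 0.136
grip_force: 49.3
```

Run:
```python
from h import *
s=get_state(); print({k:np.round(s[k],4).tolist() for k in("clock","joint_positions","qvel","contact_force","wrist_torque","width")})
plan(press(.40,.26)); d=snap("wrist","w5"); snap("side","s5")
```

```text
{'clock': 9.1, 'joint_positions': [-0.0522, 0.0891, 0.1486, 2.1405, -0.0171, 0.913, 0.2543], 'qvel': [-0.006, -0.0018, 0.0022, -0.0014, 0.0019, 0.0019, 0.0036], 'contact_force': [-0.8239, -0.19, -1.6984], 'wrist_torque': [-0.0093, 0.0212, -0.0223], 'width': 0.1359}
call rows>=2.9 [0.0, -0.0, 0.002] [-2.6, -1.3, 116.8]
 at [ 0.4141 -0.0665  0.26  ] 0.146
```

View pics/w5.png

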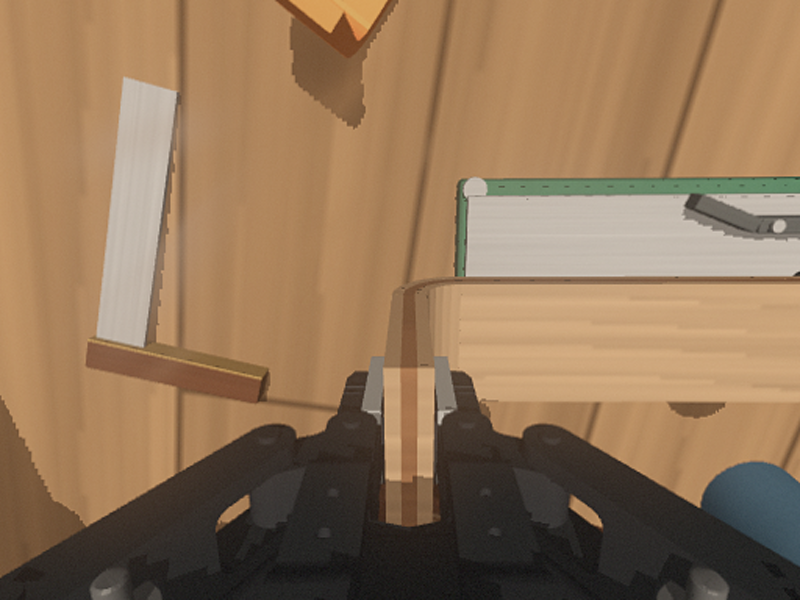

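The bracket is held square and level. Its leg edges run parallel to the bed edge, whose far line is at row 194, so I'll lower it onto the bed.

Call:
{"name": "step_arm", "arguments": {"commands": [0, 0, 0, -3, -1, 25, 255, 0, 0, 0, -3, -1, 60, 255, 0, 0, 0, -3, -1, 90, 255, 0, 0, 0, -3, -1, 110, 255, 0, 0, 0, -3, -1, 117, 255]}}

```text
clock: 9.62
ee_pos: [0.4129, -0.0671, 0.2571]
eef_rot: [-2.049, -2.376, 0.005]
contact_force: [0.0, 0.1, -0.7]
width: 0.134
grip_force: 49.3
```

Call:
{"name": "step_arm", "arguments": {"commands": [0, 0, 0, 0, 0, 4, 255, 0, 0, 0, 0, 0, 8, 255, 0, 0, 0, 0, 0, 10, 255, 0, 0, 0, 0, 0, 10, 255, 0, 0, 0, 0, 0, 10, 255]}}

```text
clock: 10.03
ee_pos: [0.4148, -0.068, 0.2506]
eef_rot: [2.052, 2.377, 0.002]
contact_force: [0.1, -0.5, -1.6]
width: 0.131
grip_force: 49.3
```

Run:
```python
from h import *
d=load("w5")
for u in((500,195),(660,194),(790,195)): p=onz(d,np.array(u)*.64,.03); print("far edge lat",p[:2]@PW)
for u in((460,235),(690,193),(687,208)): p=onz(d,np.array(u)*.64,.03 if u[0]<500 else .044); print("al/lat",p[:2]@PU,p[:2]@PW)
u0=onz(d,np.array((600,278))*.64,.377-.2147+.012); print("bracket far edge lat",u0[:2]@PW)
s=get_state(); print({k:np.round(s[k],4).tolist() for k in("contact_force","ee_pos")}); p=np.array(s["ee_pos"][:2]);print(p@PU,p@PW)
plan(press(.45,.247))
```

```text
far edge lat -0.07618560858042417
far edge lat -0.07562503234131998
far edge lat -0.07655124434480674
al/lat 0.435966745612224 -0.10284660959535231
al/lat 0.5779473004351391 -0.07394179424993932
al/lat 0.5777393865616786 -0.08325532705573127
bracket far edge lat -0.09520582022453009
{'contact_force': [0.1187, -0.5412, -1.571], 'ee_pos': [0.4148, -0.068, 0.2506]}
0.400477128144748 -0.12766700805524683
call rows>=1.2 [0.002, 0.0, 0.0] [1.7, 49.5, 3.7]
 at [ 0.4635 -0.0592  0.247 ] 0.146
```

Call:
{"name": "step_arm", "arguments": {"commands": [0, 0, 0, 1, 5, 2, 255, 0, 0, 0, 1, 20, 3, 255, 0, 0, 0, 1, 35, 3, 255, 0, 0, 0, 1, 45, 3, 255, 0, 0, 0, 1, 50, 3, 255]}}

```text
clock: 10.45
ee_pos: [0.4655, -0.0594, 0.2473]
eef_rot: [2.051, 2.377, 0.003]
contact_force: [1.0, -0.2, -0.4]
width: 0.137
grip_force: 49.3
```

Call:
{"name": "step_arm", "arguments": {"commands": [0, 0, 0, 0, 8, 0, 255, 0, 0, 0, 0, 16, 0, 255, 0, 0, 0, 0, 22, 0, 255, 0, 0, 0, 0, 25, 0, 255, 0, 0, 0, 0, 25, 0, 255]}}

```text
clock: 10.87
ee_pos: [0.4889, -0.056, 0.2468]
eef_rot: [2.053, 2.378, 0.0]
contact_force: [0.8, -0.6, -0.5]
width: 0.136
grip_force: 49.3
```

Run:
```python
from h import *
s=get_state(); print({k:np.round(s[k],4).tolist() for k in("contact_force","wrist_torque","ee_pos","width")}); p=np.array(s["ee_pos"][:2]);print(p@PU,p@PW)
plan(press(.51,.247))
d=snap("wrist","w6");snap("side","s6")
im=cv2.hconcat([cv2.resize(cv2.imread("pics/w6.png"),(400,300)),cv2.resize(cv2.imread("pics/s6.png"),(400,300))]);cv2.imwrite("pics/m6.png",cv2.imread("pics/w6.png")[100:500,250:800])
```

```text
{'contact_force': [0.8063, -0.6167, -0.5412], 'wrist_torque': [-0.0166, 0.0617, -0.0247], 'ee_pos': [0.4889, -0.056, 0.2468], 'width': 0.1357}
0.47556949642288354 -0.12653569945124507
call rows>=0.8 [0.0, 0.0, 0.0] [0.5, 34.4, -0.2]
 at [ 0.5229 -0.0505  0.247 ] 0.146
```

I've used all ten views, so from here I'll rely on forces and computed measurements.

Call:
{"name": "step_arm", "arguments": {"commands": [0, 0, 0, 0, 8, 0, 255, 0, 0, 0, 0, 18, 0, 255, 0, 0, 0, 0, 28, 0, 255, 0, 0, 0, 0, 34, 0, 255, 0, 0, 0, 0, 36, 0, 255]}}

```text
clock: 11.38
ee_pos: [0.5257, -0.0505, 0.2469]
eef_rot: [2.052, 2.377, 0.002]
contact_force: [0.7, 0.5, -1.5]
width: 0.132
grip_force: 49.3
```

Call:
{"name": "step_arm", "arguments": {"commands": [0, 0, 0, 0, 1, 0, 255, 0, 0, 0, 0, 2, 0, 255, 0, 0, 0, 0, 3, 0, 255, 0, 0, 0, 0, 3, 0, 255]}}

```text
clock: 11.72
ee_pos: [0.5267, -0.0505, 0.2467]
eef_rot: [-2.053, -2.377, 0.0]
contact_force: [0.2, -1.1, -1.4]
width: 0.133
grip_force: 49.3
```

Call:
{"name": "step_arm", "arguments": {"commands": [0, 0, 0, 0, 1, 0, 255, 0, 0, 0, 0, 2, 0, 255, 0, 0, 0, 0, 3, 0, 255, 0, 0, 0, 0, 3, 0, 255]}}

```text
clock: 12.05
ee_pos: [0.53, -0.05, 0.2468]
eef_rot: [2.053, 2.378, 0.0]
contact_force: [0.4, -0.2, -0.6]
width: 0.134
grip_force: 49.3
```

Run:
```python
from h import *
s=get_state(); print({k:np.round(s[k],4).tolist() for k in("contact_force","wrist_torque","ee_pos","width")}); p=np.array(s["ee_pos"][:2]);print(p@PU,p@PW)
```

```text
{'contact_force': [0.4392, -0.245, -0.6494], 'wrist_torque': [-0.0084, 0.0424, -0.0081], 'ee_pos': [0.53, -0.05, 0.2468], 'width': 0.1336}
0.5171384524023656 -0.12655560369828678
```

Call:
{"name": "step_arm", "arguments": {"commands": [0, 0, 0, 0, 1, 0, 255, 0, 0, 0, 0, 2, 0, 255, 0, 0, 0, 0, 2, 0, 255]}}

```text
clock: 12.3
ee_pos: [0.5321, -0.0497, 0.2468]
eef_rot: [2.053, 2.378, 0.0]
contact_force: [0.5, -0.3, -1.3]
width: 0.134
grip_force: 49.3
```

Call:
{"name": "step_arm", "arguments": {"commands": [0, 0, 0, 0, 1, 0, 255, 0, 0, 0, 0, 2, 0, 255, 0, 0, 0, 0, 2, 0, 255]}}

```text
clock: 12.55
ee_pos: [0.534, -0.0494, 0.2468]
eef_rot: [2.053, 2.378, 0.0]
contact_force: [0.4, 0.4, -0.9]
width: 0.137
grip_force: 49.3
```

Call:
{"name": "step_arm", "arguments": {"commands": [0, 0, 0, 0, 1, 0, 255, 0, 0, 0, 0, 2, 0, 255, 0, 0, 0, 0, 2, 0, 255]}}

```text
clock: 12.8
ee_pos: [0.535, -0.0494, 0.2464]
eef_rot: [-2.053, -2.376, 0.003]
contact_force: [-4.6, -0.9, 1.1]
width: 0.131
grip_force: 49.6
```

Call:
{"name": "step_arm", "arguments": {"commands": [0, 0, 0, 0, 1, 0, 255, 0, 0, 0, 0, 1, 0, 255]}}

```text
clock: 12.97
ee_pos: [0.5353, -0.0494, 0.2462]
eef_rot: [-2.052, -2.375, 0.005]
contact_force: [-5.4, -0.8, 1.6]
width: 0.137
grip_force: 49.8
```

Run:
```python
from h import *
s=get_state(); print({k:np.round(s[k],4).tolist() for k in("contact_force","wrist_torque","ee_pos","width")}); p=np.array(s["ee_pos"][:2]);print(p@PU,p@PW)
```

```text
{'contact_force': [-5.4232, -0.79, 1.5642], 'wrist_torque': [-0.2721, 1.2549, 0.047], 'ee_pos': [0.5353, -0.0494, 0.2462], 'width': 0.1367}
0.5224477185647673 -0.12676689204193856
```

Call:
{"name": "step_arm", "arguments": {"commands": [0, 0, 0, 0, 0, 1, 255, 0, 0, 0, 0, 0, 2, 255, 0, 0, 0, 0, 0, 2, 255]}}

```text
clock: 13.22
ee_pos: [0.5351, -0.0495, 0.2448]
eef_rot: [-2.052, -2.375, 0.005]
contact_force: [-9.2, -1.1, 7.9]
width: 0.137
grip_force: 50.6
```

Call:
{"name": "step_arm", "arguments": {"commands": [0, 0, 0, 0, 0, 0, 120, 0, 0, 0, 0, 0, 0, 120, 0, 0, 0, 0, 0, 0, 120, 0, 0, 0, 0, 0, 0, 120]}}

```text
clock: 13.55
ee_pos: [0.5374, -0.0488, 0.245]
eef_rot: [2.053, 2.377, 0.002]
contact_force: [-1.2, 0.2, -0.0]
width: 0.53
grip_force: 0.0
```

Run:
```python
from h import *
s=get_state(); print({k:np.round(s[k],4).tolist() for k in("contact_force","ee_pos","width","eef_rot","joint_positions")}); p=np.array(s["ee_pos"][:2]);print(p@PU,p@PW)
d=snap("wrist","w7"); im=d["frame"]
# bed-level tape: brightness profile along tool y through top of upright
print(pix(d,[[*(a*PU-.126*PW+.025*PW),.115] for a in(.514,.520,.526)]).round(1).tolist())
r=int(369*.64); print(im[r+8,225:300].mean(1).astype(int).tolist())
plan(((.5353,-.0494,.46),.146),press(.634,.46),press(.634,.418))
```

```text
{'contact_force': [-1.1699, 0.2487, -0.0309], 'ee_pos': [0.5374, -0.0488, 0.245], 'width': 0.5298, 'eef_rot': [2.0525, 2.3771, 0.0015], 'joint_positions': [-0.0602, 0.4919, 0.1252, 1.9622, -0.0929, 0.6915, 0.2681]}
0.5245494570080885 -0.12647037438229353
[[233.5, 235.7], [250.1, 235.7], [266.6, 235.7]]
[119, 121, 121, 122, 121, 116, 187, 184, 183, 182, 182, 174, 162, 164, 164, 164, 163, 163, 164, 163, 164, 166, 146, 121, 122, 124, 123, 124, 123, 124, 123, 122, 120, 154, 165, 163, 162, 164, 164, 164, 164, 164, 164, 164, 135, 123, 121, 129, 141, 139, 137, 141, 150, 149, 148, 145, 150, 155, 153, 153, 152, 152, 158, 163, 163, 163, 164, 163, 163, 164, 165, 169, 112, 108, 110]
call rows>=2.6 [0.001, 0.0, 0.0] [-0.1, -0.9, -107.5]
call rows>=2.6 [0.001, 0.0, 0.0] [-0.1, -1.0, -107.5]
 at [ 0.5353 -0.0494  0.46  ] 0.146
call rows>=2.7 [0.0, 0.0, 0.0] [0.8, 111.6, 0.0]
 at [ 0.6456 -0.0324  0.46  ] 0.146
call rows>=1.0 [0.0, 0.0, 0.0] [-0.0, 0.0, 42.0]
 at [ 0.6456 -0.0324  0.418 ] 0.146
```

Call:
{"name": "step_arm", "arguments": {"commands": [0, 0, 0, 0, 0, -20, 110, 0, 0, 0, 0, 0, -55, 110, 0, 0, 0, 0, 0, -95, 150, 0, 0, 0, 0, 0, -130, 255, 0, 0, 0, 0, 0, -165, 255]}}

```text
clock: 14.02
ee_pos: [0.5367, -0.049, 0.4117]
eef_rot: [2.053, 2.377, 0.001]
contact_force: [0.7, -0.5, -1.6]
width: 0.152
grip_force: 0.0
```

Call:
{"name": "step_arm", "arguments": {"commands": [0, 0, 0, 0, 0, -30, 255, 0, 0, 0, 0, 0, -50, 255, 0, 0, 0, 0, 30, -50, 255, 0, 0, 0, 0, 65, -50, 255, 0, 0, 0, 0, 95, -50, 255]}}

```text
clock: 14.43
ee_pos: [0.6323, -0.0348, 0.4612]
eef_rot: [2.052, 2.376, 0.004]
contact_force: [0.7, -0.6, 0.5]
width: -0.001
grip_force: 0.0
```

Call:
{"name": "step_arm", "arguments": {"commands": [0, 0, 0, 0, 10, 0, 255, 0, 0, 0, 0, 15, 0, 255, 0, 0, 0, 0, 15, 0, 255, 0, 0, 0, 0, 15, 0, 255, 0, 0, 0, 0, 15, 0, 255]}}

```text
clock: 14.85
ee_pos: [0.6448, -0.0335, 0.4598]
eef_rot: [-2.054, -2.376, 0.001]
contact_force: [-0.5, -0.4, 0.2]
width: 0.002
grip_force: 0.0
```

Run:
```python
from h import *
s=get_state(); print({k:np.round(s[k],4).tolist() for k in("clock","qvel","contact_force","ee_pos","width","eef_rot")}); p=np.array(s["ee_pos"][:2]);print(p@PU,p@PW)
plan(press(.6345,.415,-.0007))
d=snap("wrist","w8");
```

```text
{'clock': 14.85, 'qvel': [0.0013, -0.0082, 0.0007, 0.0027, -0.0016, -0.0017, 0.0012], 'contact_force': [-0.5172, -0.4253, 0.1889], 'ee_pos': [0.6448, -0.0335, 0.4598], 'width': 0.0023, 'eef_rot': [-2.054, -2.3765, 0.0008]}
0.6330363265728307 -0.12693529520895094
call rows>=1.1 [-0.001, -0.0, -0.001] [0.2, 1.5, 44.8]
 at [ 0.6462 -0.033   0.415 ] 0.146
```

Call:
{"name": "step_arm", "arguments": {"commands": [0, 0, 0, 0, 1, 15, 255, 0, 0, 0, 0, 1, 30, 255, 0, 0, 0, 0, 1, 42, 255, 0, 0, 0, 0, 1, 48, 255, 0, 0, 0, 0, 1, 48, 255]}}

```text
clock: 15.32
ee_pos: [0.6457, -0.0329, 0.4101]
eef_rot: [-2.052, -2.376, 0.003]
contact_force: [-0.3, -0.0, -0.5]
width: -0.002
grip_force: 0.0
```

Call:
{"name": "step_arm", "arguments": {"commands": [0, 0, 0, 0, 0, 3, 255, 0, 0, 0, 0, 0, 5, 255, 0, 0, 0, 0, 0, 7, 255, 0, 0, 0, 0, 0, 8, 255, 0, 0, 0, 0, 0, 8, 255]}}

```text
clock: 15.73
ee_pos: [0.6468, -0.033, 0.4054]
eef_rot: [2.053, 2.377, 0.002]
contact_force: [-2.1, 0.5, 6.7]
width: 0.003
grip_force: 3.2
```

Call:
{"name": "step_arm", "arguments": {"commands": [0, 0, 0, 0, 0, 3, 255, 0, 0, 0, 0, 0, 6, 255, 0, 0, 0, 0, 0, 9, 255, 0, 0, 0, 0, 0, 11, 255, 0, 0, 0, 0, 0, 11, 255]}}

```text
clock: 16.15
ee_pos: [0.6468, -0.033, 0.3949]
eef_rot: [2.053, 2.376, 0.002]
contact_force: [-4.8, -0.1, 9.4]
width: 0.001
grip_force: 5.0
```

Call:
{"name": "step_arm", "arguments": {"commands": [0, 0, 0, 0, 0, 2, 255, 0, 0, 0, 0, 0, 4, 255, 0, 0, 0, 0, 0, 6, 255, 0, 0, 0, 0, 0, 7, 255, 0, 0, 0, 0, 0, 7, 255]}}

```text
clock: 16.57
ee_pos: [0.6468, -0.033, 0.3886]
eef_rot: [2.053, 2.376, 0.002]
contact_force: [-6.1, 0.7, 12.7]
width: -0.003
grip_force: 6.1
```

Call:
{"name": "step_arm", "arguments": {"commands": [0, 0, 0, 0, 0, 2, 255, 0, 0, 0, 0, 0, 3, 255, 0, 0, 0, 0, 0, 3, 255]}}

```text
clock: 16.82
ee_pos: [0.6467, -0.033, 0.3869]
eef_rot: [2.053, 2.376, 0.003]
contact_force: [-7.2, 1.1, 17.5]
width: -0.0
grip_force: 8.7
```

Force is now rising faster than the spring alone would give, so the ram is near its stop. I'll push a little further to confirm.

Call:
{"name": "step_arm", "arguments": {"commands": [0, 0, 0, 0, 0, 2, 255, 0, 0, 0, 0, 0, 3, 255, 0, 0, 0, 0, 0, 3, 255]}}

```text
clock: 17.07
ee_pos: [0.6466, -0.0331, 0.3865]
eef_rot: [2.052, 2.376, 0.005]
contact_force: [-14.3, 0.6, 31.2]
width: 0.002
grip_force: 15.3
```

Call:
{"name": "step_arm", "arguments": {"commands": [0, 0, 0, 0, 0, 1, 255, 0, 0, 0, 0, 0, 2, 255, 0, 0, 0, 0, 0, 2, 255]}}

```text
clock: 17.32
ee_pos: [0.6466, -0.0331, 0.3863]
eef_rot: [2.052, 2.375, 0.006]
contact_force: [-18.4, 0.9, 38.9]
width: 0.002
grip_force: 19.9
```

Hard stop confirmed: 39 N with no further travel. I'll release the ram, go back to the bracket and open the fingers.

Call:
{"name": "step_arm", "arguments": {"commands": [0, 0, 0, 0, 0, -10, 255, 0, 0, 0, 0, 0, -22, 255, 0, 0, 0, 0, 0, -40, 255, 0, 0, 0, 0, 0, -65, 255, 0, 0, 0, 0, 0, -85, 255]}}

```text
clock: 17.73
ee_pos: [0.6468, -0.0329, 0.465]
eef_rot: [2.053, 2.376, 0.002]
contact_force: [0.7, 0.4, -0.2]
width: 0.002
grip_force: 0.0
```

Call:
{"name": "step_arm", "arguments": {"commands": [0, 0, 0, 0, -20, 0, 255, 0, 0, 0, 0, -50, 0, 255, 0, 0, 0, 0, -85, 0, 130, 0, 0, 0, 0, -105, 0, 130, 0, 0, 0, 0, -113, 0, 130]}}

```text
clock: 18.15
ee_pos: [0.5323, -0.0502, 0.4636]
eef_rot: [2.055, 2.376, 0.0]
contact_force: [0.5, -0.1, 0.5]
width: 0.422
grip_force: 0.0
```

Call:
{"name": "step_arm", "arguments": {"commands": [0, 0, 0, 0, 0, 0, 130, 0, 0, 0, 0, 0, 0, 130, 0, 0, 0, 0, 0, 0, 130]}}

```text
clock: 18.4
ee_pos: [0.536, -0.0489, 0.4632]
eef_rot: [2.052, 2.377, 0.002]
contact_force: [0.3, 1.2, 0.1]
width: 0.487
grip_force: 0.0
```

Run:
```python
from h import *
s=get_state(); print({k:np.round(s[k],4).tolist() for k in("clock","contact_force","ee_pos","width")}); p=np.array(s["ee_pos"][:2]);print(p@PU,p@PW)
plan(press(.5212,.244,-.0005))
d=snap("wrist","w9"); im=d["frame"]
print(pix(d,[[*(a*PU-.126*PW+.025*PW),.115] for a in(.515,.521,.527)]).round(1).tolist(),pix(d,[[*(.521*PU-.126*PW),.115]]).round(1))
q=pix(d,[[*(.521*PU-.126*PW+.010*PW),.115]])[0]; r=int(q[1]); print(r,[tuple(x) for x in im[r,int(q[0])-24:int(q[0])+24:2].tolist()])
c=snap("scene","c9");im=c["frame"].astype(int);m=((im[:,:,0]>120)&(im[:,:,1]<60)&(im[:,:,2]<70)).astype(np.uint8)
n,l,st,ce=cv2.connectedComponentsWithStats(m);k=1+st[1:,4].argmax();print("red scene",st[k],ce[k])
```

```text
{'clock': 18.4, 'contact_force': [0.2848, 1.1779, 0.1235], 'ee_pos': [0.536, -0.0489, 0.4632], 'width': 0.4872}
0.5232329728837595 -0.12633432052941707
call rows>=2.7 [0.001, 0.0, 0.0] [-0.1, -1.2, 109.6]
call rows>=2.7 [0.001, 0.0, 0.0] [-0.1, -1.1, 109.6]
 at [ 0.5341 -0.0493  0.244 ] 0.146
[[253.4, 145.5], [259.1, 145.5], [264.8, 145.5]] [[259.1 168.5]]
159 [(206, 196, 186), (208, 197, 186), (207, 197, 186), (208, 199, 187), (209, 198, 187), (209, 198, 186), (209, 198, 187), (209, 199, 187), (209, 199, 186), (209, 201, 191), (218, 179, 138), (220, 183, 143), (187, 139, 102), (204, 162, 123), (219, 181, 140), (172, 138, 107), (183, 149, 115), (194, 157, 120), (204, 167, 129), (211, 173, 132), (226, 187, 146), (227, 188, 146), (228, 189, 146), (227, 188, 146)]
red scene [258 189  13  11 105] [263.97142857 194.04761905]
```

Call:
{"name": "step_arm", "arguments": {"commands": [0, 0, 0, 0, -1, 20, 120, 0, 0, 0, 0, -1, 50, 120, 0, 0, 0, 0, -1, 80, 120, 0, 0, 0, 0, -1, 105, 120, 0, 0, 0, 0, -1, 120, 120]}}

```text
clock: 18.92
ee_pos: [0.5335, -0.049, 0.3394]
eef_rot: [-2.051, -2.376, 0.004]
contact_force: [-0.2, 0.1, 0.4]
width: 0.529
grip_force: 0.0
```

Call:
{"name": "step_arm", "arguments": {"commands": [0, 0, 0, 0, 0, 25, 120, 0, 0, 0, 0, 0, 55, 120, 0, 0, 0, 0, 0, 80, 120, 0, 0, 0, 0, 0, 95, 120, 0, 0, 0, 0, 0, 99, 120]}}

```text
clock: 19.33
ee_pos: [0.5331, -0.0491, 0.2403]
eef_rot: [-2.05, -2.375, 0.006]
contact_force: [-0.1, 0.4, 0.1]
width: 0.531
grip_force: 0.0
```

Call:
{"name": "step_arm", "arguments": {"commands": [0, 0, 0, 0, 0, 0, 120, 0, 0, 0, 0, 0, 0, 255, 0, 0, 0, 0, 0, 0, 255, 0, 0, 0, 0, 0, 0, 255, 0, 0, 0, 0, 0, 0, 255], "grip_force": 50}}

```text
clock: 19.75
ee_pos: [0.5341, -0.0496, 0.2452]
eef_rot: [2.053, 2.377, 0.001]
contact_force: [-2.6, -0.2, 4.2]
width: 0.135
grip_force: 49.3
```

Call:
{"name": "step_arm", "arguments": {"commands": [0, 0, 0, 0, 0, 0, 255, 0, 0, 0, 0, 0, 0, 255]}}

```text
clock: 19.92
ee_pos: [0.5341, -0.0496, 0.2451]
eef_rot: [2.053, 2.377, 0.001]
contact_force: [-3.4, 0.1, 6.5]
width: 0.132
grip_force: 49.6
```

Run:
```python
from h import *
s=get_state(); print({k:np.round(s[k],4).tolist() for k in("clock","contact_force","wrist_torque","ee_pos","eef_rot","width","grip_force")}); p=np.array(s["ee_pos"][:2]);print(p@PU,p@PW)
```

```text
{'clock': 19.9167, 'contact_force': [-3.3822, 0.0636, 6.5152], 'wrist_torque': [-0.1236, 0.5731, 0.031], 'ee_pos': [0.5341, -0.0496, 0.2451], 'eef_rot': [2.053, 2.3765, 0.0014], 'width': 0.1324, 'grip_force': 49.5784}
0.5211724366293649 -0.1268091405566944
```

Call:
{"name": "step_arm", "arguments": {"commands": [0, 0, 0, 0, -1, -2, 255, 0, 0, 0, 0, -10, -3, 255, 0, 0, 0, 0, -30, -3, 255, 0, 0, 0, 0, -55, -3, 255, 0, 0, 0, 0, -80, -3, 255]}}

```text
clock: 20.33
ee_pos: [0.4534, -0.0611, 0.2468]
eef_rot: [2.053, 2.378, 0.0]
contact_force: [0.8, 0.3, -1.4]
width: 0.138
grip_force: 48.7
```

Call:
{"name": "step_arm", "arguments": {"commands": [0, 0, 0, 0, -20, 0, 255, 0, 0, 0, 0, -35, 0, 255, 0, 0, 0, 0, -40, 0, 255, 0, 0, 0, 0, -40, 0, 255]}}

```text
clock: 20.67
ee_pos: [0.4137, -0.0671, 0.2469]
eef_rot: [-2.054, -2.376, 0.001]
contact_force: [0.0, 0.5, -1.4]
width: 0.133
grip_force: 48.7
```

Run:
```python
from h import *
s=get_state(); print({k:np.round(s[k],4).tolist() for k in("clock","contact_force","ee_pos","width")}); p=np.array(s["ee_pos"][:2]);print(p@PU,p@PW)
plan((np.r_[p,.37],.146),((.4228,-.3925,.35),-.21),((.4228,-.3925,.235),-.21))
```

```text
{'clock': 20.6667, 'contact_force': [0.0373, 0.5335, -1.421], 'ee_pos': [0.4137, -0.0671, 0.2469], 'width': 0.133}
0.399526247491061 -0.12659596653062746
call rows>=3.0 [-0.001, -0.0, -0.001] [0.0, -0.1, -123.1]
 at [ 0.4137 -0.0671  0.37  ] 0.146
call rows>=4.0 [-0.0, 0.0, 0.178] [-161.6, -19.2, 10.0]
call rows>=4.0 [-0.0, 0.0, 0.178] [-162.5, 9.8, 10.0]
 at [ 0.4228 -0.3925  0.35  ] -0.21
call rows>=2.8 [-0.0, 0.0, -0.0] [-0.0, 0.0, 115.0]
 at [ 0.4228 -0.3925  0.235 ] -0.21
```

Call:
{"name": "step_arm", "arguments": {"commands": [0, 0, 0, 0, 0, -20, 255, 0, 0, 0, 0, 0, -50, 255, 0, 0, 0, 0, 0, -85, 255, 0, 0, 0, 0, 0, -110, 255, 0, 0, 0, 0, 0, -123, 255]}}

```text
clock: 21.08
ee_pos: [0.4172, -0.0669, 0.3736]
eef_rot: [2.049, 2.374, 0.007]
contact_force: [0.1, -0.4, -1.4]
width: 0.136
grip_force: 48.9
```

Call:
{"name": "step_arm", "arguments": {"commands": [0, 0, 0.02, -20, -3, 1, 255, 0, 0, 0.06, -55, -7, 3, 255, 0, 0, 0.1, -90, -11, 6, 255, 0, 0, 0.14, -128, -15, 8, 255, 0, 0, 0.178, -162, -19, 10, 255]}}

```text
clock: 21.5
ee_pos: [0.4209, -0.232, 0.3604]
eef_rot: [2.256, 2.183, 0.001]
contact_force: [0.8, -0.2, -1.4]
width: 0.133
grip_force: 49.0
```

Call:
{"name": "step_arm", "arguments": {"commands": [0, 0, 0.04, -40, 2, 2, 255, 0, 0, 0.08, -80, 5, 5, 255, 0, 0, 0.12, -115, 7, 7, 255, 0, 0, 0.15, -145, 9, 9, 255, 0, 0, 0.178, -162, 10, 10, 255]}}

```text
clock: 21.92
ee_pos: [0.4248, -0.3965, 0.3499]
eef_rot: [2.444, 1.969, -0.003]
contact_force: [-1.0, -0.3, -0.9]
width: 0.137
grip_force: 49.0
```

Call:
{"name": "step_arm", "arguments": {"commands": [0, 0, 0, 0, 0, 0, 255, 0, 0, 0, 0, 0, 0, 255, 0, 0, 0, 0, 0, 0, 255, 0, 0, 0, 0, 0, 0, 255]}}

```text
clock: 22.25
ee_pos: [0.4256, -0.3908, 0.3497]
eef_rot: [-2.439, -1.979, -0.001]
contact_force: [-1.2, 0.3, -1.2]
width: 0.132
grip_force: 48.9
```

Run:
```python
from h import *
s=get_state(); print({k:np.round(s[k],4).tolist() for k in("clock","contact_force","ee_pos","width","joint_positions")})
plan(((.4228,-.3925,.233),-.21))
d=snap("wrist","w10")
# check tray wall/done position consistency
im=d["frame"].astype(int)
C=np.array([.5107,-.3661]);u=np.array([np.cos(-.2209),np.sin(-.2209)]);w=np.array([-u[1],u[0]])
for a in(-.02,.03):
    q=[pix(d,[[*(C+a*u+b*w),.035]])[0] for b in np.arange(.085,.12,.003)]
    print([(int(round(1000*b)),int(im[int(p[1]),int(p[0])].mean())) if 0<=p[1]<384 and 0<=p[0]<512 else None for b,p in zip(np.arange(.085,.12,.003),q)])
```

```text
{'clock': 22.25, 'contact_force': [-1.2462, 0.2786, -1.2206], 'ee_pos': [0.4256, -0.3908, 0.3497], 'width': 0.132, 'joint_positions': [0.3868, 0.4202, 0.3945, 1.8115, -0.1952, 0.9484, 0.6574]}
call rows>=2.8 [0.0, -0.001, 0.003] [-2.3, -2.4, 116.7]
 at [ 0.4228 -0.3925  0.233 ] -0.21
[(85, 79), (88, 74), (91, 66), (94, 59), (97, 83), (100, 106), (103, 142), (106, 156), None, None, None, None]
[(85, 71), (88, 71), (91, 59), (94, 59), (97, 84), (100, 107), (103, 108), (106, 142), (109, 141), None, None, None]
```

Call:
{"name": "step_arm", "arguments": {"commands": [0, 0, 0, -2, -2, 25, 255, 0, 0, 0, -2, -2, 55, 255, 0, 0, 0, -2, -2, 85, 255, 0, 0, 0, -2, -2, 107, 255, 0, 0, 0, -2, -2, 117, 255]}}

```text
clock: 22.72
ee_pos: [0.4219, -0.3915, 0.2299]
eef_rot: [-2.436, -1.976, 0.001]
contact_force: [0.2, 0.6, -1.6]
width: 0.133
grip_force: 48.8
```

Call:
{"name": "step_arm", "arguments": {"commands": [0, 0, 0, 0, 0, 2, 255, 0, 0, 0, 0, 0, 5, 255, 0, 0, 0, 0, 0, 7, 255, 0, 0, 0, 0, 0, 7, 255, 0, 0, 0, 0, 0, 7, 255]}}

```text
clock: 23.13
ee_pos: [0.4228, -0.3941, 0.227]
eef_rot: [2.44, 1.975, 0.001]
contact_force: [-0.1, 1.0, -0.7]
width: 0.132
grip_force: 48.9
```

Call:
{"name": "step_arm", "arguments": {"commands": [0, 0, 0, 0, 0, 1, 255, 0, 0, 0, 0, 0, 2, 255, 0, 0, 0, 0, 0, 2, 255]}}

```text
clock: 23.38
ee_pos: [0.4224, -0.3937, 0.224]
eef_rot: [2.442, 1.976, 0.0]
contact_force: [-0.7, 0.7, -2.3]
width: 0.131
grip_force: 48.9
```

Call:
{"name": "step_arm", "arguments": {"commands": [0, 0, 0, 0, 0, 1, 255, 0, 0, 0, 0, 0, 1, 255, 0, 0, 0, 0, 0, 1, 255]}}

```text
clock: 23.63
ee_pos: [0.4224, -0.3938, 0.2232]
eef_rot: [2.442, 1.976, 0.0]
contact_force: [-0.9, 0.5, 4.1]
width: 0.132
grip_force: 49.6
```

Call:
{"name": "step_arm", "arguments": {"commands": [0, 0, 0, 0, 0, 1, 255, 0, 0, 0, 0, 0, 1, 255, 0, 0, 0, 0, 0, 1, 255]}}

```text
clock: 23.88
ee_pos: [0.4223, -0.3939, 0.2231]
eef_rot: [2.442, 1.976, 0.001]
contact_force: [-3.4, 3.6, 13.7]
width: 0.132
grip_force: 50.9
```

On the tray floor (0.2231 as predicted). I'll back off 1 mm, release and lift clear.

Call:
{"name": "step_arm", "arguments": {"commands": [0, 0, 0, 0, 0, -1, 255, 0, 0, 0, 0, 0, -1, 255, 0, 0, 0, 0, 0, -1, 130, 0, 0, 0, 0, 0, -1, 130, 0, 0, 0, 0, 0, -1, 130]}}

```text
clock: 24.3
ee_pos: [0.4223, -0.3936, 0.2224]
eef_rot: [-2.442, -1.976, 0.0]
contact_force: [-0.1, 0.4, 0.1]
width: 0.49
grip_force: 0.0
```

Call:
{"name": "step_arm", "arguments": {"commands": [0, 0, 0, 0, 0, 0, 130, 0, 0, 0, 0, 0, -10, 130, 0, 0, 0, 0, 0, -35, 130, 0, 0, 0, 0, 0, -70, 130, 0, 0, 0, 0, 0, -105, 130]}}

```text
clock: 24.72
ee_pos: [0.4218, -0.3934, 0.3286]
eef_rot: [-2.441, -1.975, 0.001]
contact_force: [0.7, 0.5, 0.4]
width: 0.49
grip_force: 0.0
```

Call:
{"name": "step_arm", "arguments": {"commands": [0, 0, 0, 0, 10, -40, 130, 0, 0, 0, 0, 30, -80, 130, 0, 0, 0, 0, 50, -120, 130, 0, 0, 0, 0, 65, -150, 130, 0, 0, 0, 0, 70, -155, 130]}}

```text
clock: 25.13
ee_pos: [0.4939, -0.4089, 0.4914]
eef_rot: [2.43, 1.971, 0.007]
contact_force: [0.7, 0.0, 1.0]
width: 0.488
grip_force: 0.0
```

Call:
{"name": "step_arm", "arguments": {"commands": [0, 0, 0, 0, 0, 0, 130, 0, 0, 0, 0, 0, 0, 130, 0, 0, 0, 0, 0, 0, 130, 0, 0, 0, 0, 0, 0, 130]}}

```text
clock: 25.47
ee_pos: [0.4896, -0.4081, 0.4808]
eef_rot: [-2.44, -1.973, 0.002]
contact_force: [0.5, -0.6, 0.6]
width: 0.488
grip_force: 0.0
```

Run:
```python
from h import *
s=get_state(); print({k:np.round(s[k],4).tolist() for k in("clock","contact_force","ee_pos","eef_rot","width","qvel")})
d=snap("wrist","w11"); im=d["frame"]
hsv=cv2.cvtColor(im,cv2.COLOR_RGB2HSV)
# expected vs pale wood mask: project new & done bracket top faces, report mean colour in and just outside
def rep(n,leg,yaw):
    u=np.array([np.cos(yaw),np.sin(yaw)]);w=np.array([-u[1],u[0]])
    for a,b,z,nm in((0,0,.093,"upright top"),(.08,0,.02,"leg mid"),(.154,.015,.02,"tip in"),(.154,-.015,.02,"tip in2"),(.165,0,.008,"past tip"),(.08,.033,.008,"out+"),(.08,-.033,.008,"out-"),(.114,0,.02,"mark")):
        q=pix(d,[[*(leg+a*u+b*w),z]])[0]; x,y=int(round(q[0])),int(round(q[1]))
        print(n,nm,(x,y),im[y-1:y+2,x-1:x+2].mean((0,1)).astype(int) if 1<x<510 and 1<y<382 else None)
rep("done",np.array([.4356,-.3062]),-.153); rep("new",np.array([.4223,-.3939]),-.207)
# dot: darkest pixel near mark
u=np.array([np.cos(-.207),np.sin(-.207)]);w=np.array([-u[1],u[0]])
q=pix(d,[[*(np.array([.4223,-.3939])+.114*u),.02]])[0]; x,y=q.astype(int); g=im[y-8:y+9,x-8:x+9].mean(2); print(g.min(),np.unravel_index(g.argmin(),g.shape),np.median(g))
```

```text
{'clock': 25.4667, 'contact_force': [0.5362, -0.5696, 0.6131], 'ee_pos': [0.4896, -0.4081, 0.4808], 'eef_rot': [-2.4401, -1.9728, 0.0019], 'width': 0.4885, 'qvel': [-0.0017, 0.0022, -0.0016, -0.0065, -0.0014, 0.0004, 0.0005]}
done upright top (197, 85) [208 161 117]
done leg mid (267, 84) [231 189 145]
done tip in (322, 68) [231 190 145]
done tip in2 (322, 92) [232 192 147]
done past tip (328, 80) [156 102  71]
done out+ (266, 58) [160 106  74]
done out- (268, 109) [171 115  83]
done mark (292, 82) [184 137 105]
new upright top (206, 162) [185 132  90]
new leg mid (270, 152) [229 188 144]
new tip in (322, 141) [227 187 143]
new tip in2 (321, 162) [225 185 141]
new past tip (327, 150) [149  98  69]
new out+ (270, 128) [156 102  72]
new out- (270, 172) [154 102  72]
new mark (294, 152) [226 185 141]
181.33333333333334 (np.int64(10), np.int64(6)) 191.33333333333334
```

Run:
```python
from h import *
d=load("w11"); im=d["frame"]
def R(leg,yaw,n):
    u=np.array([np.cos(yaw),np.sin(yaw)]);w=np.array([-u[1],u[0]])
    A=np.arange(.03,.152,.001);B=np.arange(-.02,.0205,.001)
    P=np.array([[*(leg+a*u+b*w),.02] for a in A for b in B]); q=pix(d,P).astype(np.float32)
    g=cv2.remap(im,q[None,:,0],q[None,:,1],cv2.INTER_LINEAR)[0].mean(1).reshape(len(A),len(B))
    i=np.unravel_index(g.argmin(),g.shape); print(n,g.min(),np.median(g),A[i[0]],B[i[1]])
R(np.array([.4356,-.3062]),-.153,"done");R(np.array([.4223,-.3939]),-.207,"new")
```

```text
done 118.33333333333333 193.33333333333334 0.11300000000000007 1.734723475976807e-17
new 176.66666666666666 192.33333333333334 0.1510000000000001 -0.016999999999999998
```

```bash
python3 -c "
from plant import *
print(job_done())"
```

```text
the job is handed in; nothing more can be done
None
```

I slid the bracket home against the stop, pressed the ram until it stopped hard (about 39 N, roughly 21.5 mm of travel), and set the bracket on its long leg beside the finished one; the job is handed in at about 25 s, though my last image check found no visible dot on it.

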